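# Set up a filtration station: seat the funnel and open its valve

### The arm

A 7-joint arm with a two-finger parallel gripper is mounted at the origin on the work surface. World frame = base frame: x ahead of the robot, y to its left, z up, the work surface at z = 0. Lengths are in m, angles in rad, forces in N, time in s.
With the tool pointing down it reaches from about 0.425 to 0.875 m from the base axis. Payload 4.7 kg.
Tool frame: the origin (TCP) lies at the very end of the fingers, on their centre line; the grasp point (between the pads) lies 19 mm behind it; z points along the fingers, y is the line along which they close (so a half turn about z gives the same grasp; the last joint's range is limited). The gripper opens to 87 mm and grips with 3 to 60 N. Pads are 19 mm wide; open, the fingers measure 117 mm over their backs; the gripper's body (75 mm by 190 mm) begins 51 mm behind the grasp point.
Start: joints at [1.266, 0.321, -0.07, 1.45, 0.023, 1.371, -0.057], TCP at [0.204, -0.617, 0.223] pointing down, gripper open.
Joint ranges: [-2.86, 2.86], [-0.3, 2.09], [-1.38, 1.24], [0.06, 2.45], [-1.56, 4.7], [0.09, 2.05], [-2.69, 2.69]. Speed limits (rad/s): [2.57, 2.57, 3.14, 3.14, 3.14, 3.14, 3.14].

### API

Orientations are given as a rotation vector (axis times angle).
In Python, from station import observe, imaging, job_done gives the robot as it stands. The module is installed in compiled form; this text tells all that it offers.
- The arm moves only by the tool play_rows, never from a script. Its argument "increments" is text: rows parted by semicolons, each of 7 numbers parted by spaces: the shift along the world's x, y, z normalised to -1 to 1, where 1 is 0.04 m, then the turn, a rotation vector about the world's x, y, z normalised to -1 to 1, where 1 is 6 degrees, then the closure, from 0 (fully open) to 1 (shut). A call has 1 to 5 rows; each row shifts and turns the commanded pose from where the row before left it; what a row does not reach is not made up. A row lasts 1/8 s, in which the tool goes at most 62.5 mm and 10.7 degrees, less where a joint would pass 70% of its speed; a pose out of reach is approached as far as the arm can. A call with a number of a shift or a turn outside -1 to 1 is refused whole. A call with a gripper value outside its range is refused whole. The fingers move at their own pace and stop on an object; "squeeze" is the grip in N (left out, the last holds). Time passes only in rows, so rows that do not move let the fingers close. It gives the time, the measured TCP pose, the force, the opening and the grip force at its end, in the units of the state.
- observe(): the state, without advancing time (a new reading comes with each control period).
- imaging.capture(name): name is "scene" or "top"; returns the picture (384x512x3 uint8, red, green, blue); there is no depth.
- imaging.calibration(name): a dict with "K" (3x3 intrinsics, pixels), "D" ([k1, k2, p1, p2, k3] as OpenCV has them; the pictures are not rectified), "xyz" and "rotation" of the camera in the world. Camera axes: x right, y down, z forward; pixel columns grow to the right and rows downward; lengths in m; the calibration is good to about 2 mm. A picture is of the moment at which its call begins. calibration takes no time and is no camera call.
- job_done(): hands the job in; it is judged then, once.
The state is a dict: "t": time; "joints": joint angles; "qvel": joint speeds; "joint_efforts": joint torques, N m; "tcp_pos": TCP position; "tool_rot": TCP orientation; "wrist_force": force on the tool from outside, world axes, zero at the start; "wrist_torque": the same for the moment, N m; "grip_width": finger opening in m; "grip_force": force on a finger pad.
Only numpy, scipy, OpenCV 4.12 (cv2) and the standard library are available. Lean on these libraries where they do the work, as an engineer would, in place of code of your own. Each camera call takes 0.05 s, during which the arm holds its last target. There are 200 camera calls.

### The job

Lift the steel filter funnel out of its wooden rest, set it down gently into the empty port of the filtration manifold, flange flush on the port, and let go. Then open the valve of that port: push its lever round from behind with the closed fingers, not clamping it, until you clearly feel it come up against its open stop, without forcing it, and leave it there. Leave the other station, its funnel and its lever, and the things around as they are.

Things in the scene. Friction and masses are not known exactly. Their poses are not given: they have to be found in the camera images.
- manifold: two-place vacuum filtration manifold, stainless steel, fixed: header tube 340 mm long, 34 mm thick, axis 45 mm up, on feet. Origin on the bench half-way between its stations; +y along the header, +x from the ports to the header. The alike stations stand at +100 and -100 mm along y; which one is empty changes. The header's axis is 60 mm to +x of the valve stems, the ports 85 mm to -x
- station_free: the station whose port is empty: a 21 mm tube (axis 45 mm up) from the header, ball-valve body, round port. Origin on the bench straight below its valve stem; axes as the manifold's
- port_free (a point): centre of the mouth of the empty port: a round steel cup, 56 mm across, its flat rim 66 mm above the bench, with a straight hole 26 mm in diameter and 28 mm deep. z up
- gland_free: gland and stop collar on the stem of the empty port's ball valve, with an upright 8 mm stop pin; origin on the bench on the stem's axis, axes as the manifold's. The collar is set by hand to balance the suction: so the open stop lies anywhere from 0.42 rad (24 degrees) short of the line of the tube to 0.06 past it, and this pose does not tell where
- lever_free: lever of the empty port's valve: a flat steel strip that rises to a black sleeve 18 mm wide, 11 mm thick, from 50 to 106 mm off the stem, mid-height 100 mm up; 25 mm are free below it. Origin on the bench on the stem's vertical axis, about which it turns; it points along its own +y. Closed it points about along the manifold's +y, open about along its +x: clockwise from above
- grip_free (a point): middle of that lever's sleeve, 78 mm off the stem's axis, 100 mm above the bench. The lever starts up to 0.3 rad off closed and stays where it is left; it turns under a steady push of 6 to 10 N here; at the stop the push rises steeply; the valve bears no more than 20 N here, pushed or squeezed
- funnel_new: the loose filter funnel, stainless steel, 0.14 to 0.28 kg, round, 94 mm tall: tapered black stopper (19 mm across at the foot, 24.4 mm at its top, 22 mm long), flange 56 mm across and 12 mm thick, open straight cup 50 mm across and 60 mm tall. It stands in the hole of the wooden rest. Origin at the centre of its foot; z up
- funnel_new_center (a point): middle of that funnel's cup, 64 mm above its foot and 30 mm below its rim, where it is gripped (50 mm across)
- funnel_new_seat (a point): centre of the underside of that funnel's flange, 22 mm above its foot; it meets the port's mouth when seated
- rest: wooden block, 90 x 90 x 30 mm, fixed, with a 31 mm hole through its middle in which the funnel stands, the flange on the block's top. Origin under its centre
- funnel_old_center (a point): middle of the cup of the other, alike funnel, which already stands in the other port: leave it
- grip_taken (a point): middle of the sleeve of the other station's lever, alike, also more or less closed: leave it
- dishes: stack of five petri dishes, 91 mm across, 78 mm tall, loose; origin under its centre. Leave it
- cup: specimen cup with a blue lid, 67 mm across, 71 mm tall, loose; origin under its centre. Leave it
- pot: ochre pot, 90 mm across and 85 mm tall, with three thin black loop handles standing out up to 180 mm above the bench, loose; origin under its centre. Leave it
Not all that is in view belongs to the job. What is shaped like the funnel_new but green, pink or turquoise is not meant.

How it is judged:
On the way, in this order (a step that is already met when the one before it is completed fails the run):
1. the funnel stands in the empty port, its flange flush on the port, let go, while that port's lever is still closed (z of funnel_new_seat in the frame of port_free between -0.004 and 0.002 m and horizontal distance between funnel_new_seat and port_free below 0.004 m and angle between funnel_new_seat's own z axis and vertical below 0.05 rad and contact force between the fingers and funnel_new below 0.1 N and y of grip_free in the frame of station_free above 0.06 m), for 0.2 s.
2. that port's lever has been pushed round and bears on its open stop, the funnel still seated (z of funnel_new_seat in the frame of port_free between -0.004 and 0.002 m and horizontal distance between funnel_new_seat and port_free below 0.004 m and angle between funnel_new_seat's own z axis and vertical below 0.05 rad and y of grip_free in the frame of station_free below 0.036 m and x of grip_free in the frame of station_free above 0.067 m and contact force between lever_free and gland_free above 4 N), for 0.1 s.
At the end, for the whole second after the job is handed in: The funnel stands upright and still in the port that was empty, flange within 2 mm of flush and 4 mm of centred; that port's lever is open and still rests against its stop pin; the other lever and funnel are where they were (z of funnel_new_seat in the frame of port_free between -0.004 and 0.002 m and horizontal distance between funnel_new_seat and port_free below 0.004 m and angle between funnel_new_seat's own z axis and vertical below 0.05 rad and y of grip_free in the frame of station_free below 0.036 m and x of grip_free in the frame of station_free above 0.067 m and contact force between lever_free and gland_free above 0.3 N and linear speed of funnel_new below 0.02 m/s and distance of each of grip_taken, funnel_old_center from where it was at the start of the episode below 0.01 m); the robot touches nothing.
It fails at once if the lever is forced: pushed with more than 20 N (contact force between lever_free and the fingers above 20 N or contact force between lever_free and the arm above 20 N).
It fails at once if the funnel is slammed or forced into the port (more than 60 N) (contact force between funnel_new and station_free above 60 N).
It fails at once if the funnel is dropped: it falls free at more than 0.4 m/s, as from some 8 mm up (linear speed of funnel_new above 0.4 m/s and contact force between the fingers and funnel_new below 0.1 N).
It fails at once if the other station is disturbed: its lever or its funnel moved by more than 10 mm (distance of any of grip_taken, funnel_old_center from where it was at the start of the episode above 0.01 m).
It fails at once if the dishes, the specimen cup or the pot moved by more than 20 mm (distance of any of dishes, cup, pot from where it was at the start of the episode above 0.02 m).
It also fails if it takes over 70 s, if anything falls off the work surface, if the arm or the gripper's body presses on something with over 40 N, if the wrist force passes 120 N, or if a joint passes its speed limit or range.

## Working session

There is one attempt and no reset: what is moved stays moved. The work goes in short steps, Python scripts to look and compute and a tool call to move; the robot and the scene stay as the last step left them, time stands still between calls to the robot, and variables do not carry over. Pictures are saved under pics/ and viewed, at most 10 in all, crops included, and the job is handed in when it is done.

Besides the shell and the picture viewer there is one more tool, called after "Request:" in YAML: its name, and indented under it one key for each argument. play_rows: Moves the arm, as the interface text tells. Scaled input: -1 to 1 covers 0.04 m each way for a shift and 6 degrees each way for a turn. Its arguments: {"type":"object","properties":{"increments":{"type":"string"},"squeeze":{"type":"number"}},"required":["increments"]}

```bash
mkdir -p pics; python3 - <<'E'
from station import observe, imaging
import cv2
for n in("scene","top"):
    im=imaging.capture(n); cv2.imwrite(f"pics/{n}0.png",cv2.cvtColor(im,cv2.COLOR_RGB2BGR))
    c=imaging.calibration(n); print(n,c)
s=observe(); print(s)
E
```

```text
scene {'K': array([[426.19888027,   0.        , 262.73630281],
       [  0.        , 426.19888027, 194.0700069 ],
       [  0.        ,   0.        ,   1.        ]]), 'D': array([-0.07076428,  0.        ,  0.        ,  0.        ,  0.        ]), 'xyz': array([1.06657074, 0.71932865, 1.02881768]), 'rotation': array([-0.89139897, -2.61329318,  0.98577694])}
top {'K': array([[460.06360234,   0.        , 255.20516376],
       [  0.        , 460.06360234, 183.77626944],
       [  0.        ,   0.        ,   1.        ]]), 'D': array([-0.11087653,  0.        ,  0.        ,  0.        ,  0.        ]), 'xyz': array([0.39970172, 0.07000442, 1.22584242]), 'rotation': array([-2.14322555,  2.11252488, -0.20249803])}
{'t': 0.1, 'joints': array([ 1.26610314,  0.32174473, -0.07007179,  1.45152536,  0.02261068,
        1.3708269 , -0.05689894]), 'qvel': array([ 0.00012147, -0.00101773, -0.00070682, -0.00344661,  0.00066874,
        0.0003822 ,  0.00150288]), 'joint_efforts': array([ 1.33586636e-04, -4.92572343e+01, -4.05482277e-01, -3.13397777e+01,
       -6.40545948e-02,  3.95551510e-02,  7.54830421e-05]), 'tcp_pos': array([ 0.20351141, -0.61680045,  0.22158737]), 'tool_rot': array([-3.10010852e+00, -4.98403559e-01,  5.94676666e-04]), 'wrist_force': array([ 0.078049  ,  0.59210166, -0.09595611]), 'wrist_torque': array([ 0.03630869, -0.03124097,  0.05654664]), 'grip_force': 0.0, 'grip_width': 0.08731590919875518}
```

View pics/scene0.png

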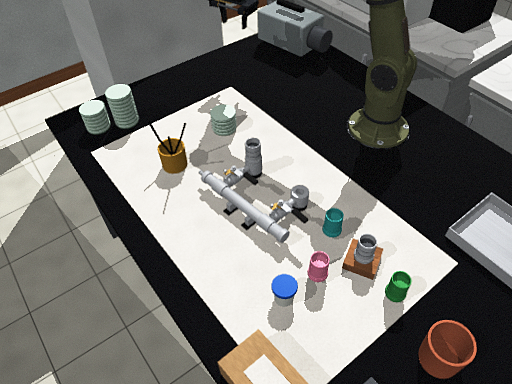

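View pics/top0.png

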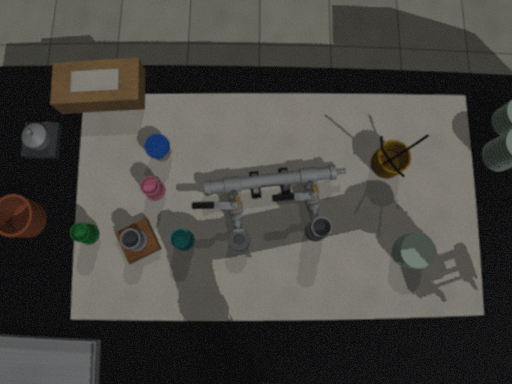

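The header runs left–right in the top view and the ports point toward the robot (down in the picture). The left port at top (239,241) is empty, and the old funnel is at (320,228).

Things that could be taken for the new funnel, in top pixels:
- grey in the wooden rest (132,239)
- old grey funnel in the manifold (320,228)
- turquoise (182,240)
- pink (152,187)
- green (84,233)

I choose the grey one in the wooden rest and check it in a close crop.

```bash
cat > h.py <<'E'
import numpy as np, cv2
from scipy.spatial.transform import Rotation as R
from station import observe, imaging
def ray(n,uv):
    c=imaging.calibration(n); p=cv2.undistortPoints(np.array([[uv]],float),c["K"],c["D"])[0,0]
    return c["xyz"],R.from_rotvec(c["rotation"]).apply([p[0],p[1],1])
def plane(n,uv,z):
    o,d=ray(n,uv); return (o+d*(z-o[2])/d[2]).round(4)
def tri(a,b):
    (o,d),(p,e)=ray("top",a),ray("scene",b); d=d/np.linalg.norm(d); e=e/np.linalg.norm(e)
    s=np.linalg.lstsq(np.c_[d,-e],p-o,rcond=None)[0]; q=o+s[0]*d; r=p+s[1]*e
    return ((q+r)/2).round(4), np.linalg.norm(q-r).round(4)
def proj(n,P):
    c=imaging.calibration(n); r=R.from_rotvec(c["rotation"]).inv()
    P=np.atleast_2d(np.array(P,float))
    return cv2.projectPoints(P,r.as_rotvec(),r.apply(-c["xyz"]),c["K"],c["D"])[0][:,0].round(1)
E
python3 - <<'E'
from h import *
t=cv2.imread("pics/top0.png");s=cv2.imread("pics/scene0.png")
c=lambda i,x,y,w,h,k:cv2.resize(i[y:y+h,x:x+w],None,fx=k,fy=k,interpolation=cv2.INTER_CUBIC)
a=np.hstack([c(t,108,210,60,60,6),c(t,185,160,73,100,3.6)[:360,:262]])
b=np.hstack([c(s,335,225,60,50,4.4),c(s,225,180,95,50,4.4)[:, :358]])
a=a[:, :622];b=b[:, :622]
w=min(a.shape[1],b.shape[1]);cv2.imwrite("pics/crop1.png",np.vstack([a[:,:w],b[:,:w]]))
print(plane("top",(132,239),.1),plane("top",(239,241),.066),plane("top",(203,205),.1),plane("top",(320,228),.15))
E
```

```text
[0.4665 0.3649 0.1   ] [0.4685 0.103  0.066 ] [0.5536 0.1927 0.1   ] [ 0.4963 -0.0887  0.15  ]
```

View pics/crop1.png

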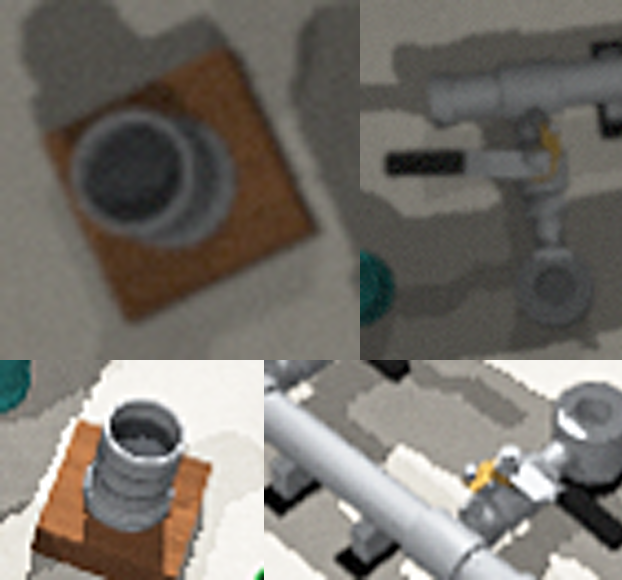

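The crop shows the grey steel funnel standing in the wooden block (rim centre about top (130,238), scene (368,241)). The empty port is at top (239,240), scene (299.5,191), and the lever sleeve is at top (203,205), pointing to +y.

```bash
python3 - <<'E'
from h import *
print("rim",plane("top",(130,238),.102),plane("scene",(368,241.4),.102),tri((130,238),(368,241.4)))
print("rest",[plane("top",(108+x/6,210+y/6),.03) for x,y in((48,135),(220,45),(315,232),(132,320),(179,183))])
print("flange c",plane("top",(108+178/6,210+188/6),.042))
print("port",plane("top",(239.2,239.7),.066),plane("scene",(299.5,190.7),.066),tri((239.2,239.7),(299.5,190.7)))
a,b=plane("top",(207,187.5),.045),plane("top",(335,173),.045)
print("hdr",a,b,np.degrees(np.arctan2(*(a-b)[:2])))
print("sleeve",plane("top",(192.7,205.3),.1),plane("top",(203.3,205.3),.1),plane("top",(214.2,205.3),.1))
for n in("top","scene"): print(n,"blue,turq",[plane(n,u,z) for u,z in(((157,146),.071),((182,240),.07))] if n=="top" else "")
E
```

```text
rim [0.4687 0.3695 0.102 ] [0.4725 0.3708 0.102 ] (array([0.4695, 0.3699, 0.0982]), np.float64(0.0015))
rest [array([0.4867, 0.4267, 0.03  ]), array([0.5276, 0.3528, 0.03  ]), array([0.4472, 0.3071, 0.03  ]), array([0.4078, 0.3851, 0.03  ]), array([0.4671, 0.3676, 0.03  ])]
flange c [0.4643 0.3649 0.042 ]
port [0.4718 0.1026 0.066 ] [0.4764 0.1012 0.066 ] (array([0.4734, 0.1012, 0.0635]), np.float64(0.0042))
hdr [0.6073 0.1898 0.045 ] [ 0.6511 -0.1455  0.045 ] -7.442365561500801
sleeve [0.5525 0.2182 0.1   ] [0.5529 0.192  0.1   ] [0.5533 0.165  0.1   ]
top blue,turq [array([0.7104, 0.3215, 0.071 ]), array([0.4683, 0.2459, 0.07  ])]
scene blue,turq
```

Request:
play_rows:
  increments: "0.6 1 0.3 0 0 1 0;0.6 1 0.3 0 0 1 0;0.6 1 0.3 0 0 1 0;0.6 1 0.3 0 0 1 0;0.6 1 0 0 0 1 0"
  squeeze: 20

```text
t: 0.72
tcp_pos: [0.3247, -0.4161, 0.2714]
tool_rot: [2.863, 1.289, 0.0]
wrist_force: [-0.2, -0.1, -0.2]
grip_width: 0.0871
grip_force: 0.0
```

Request:
play_rows:
  increments: "0.6 1 0 0 0 1 0;0.6 1 0 0 0 1 0;0.6 1 0 0 0 1 0;0.6 1 0 0 0 1 0;0.6 1 0 0 0 1 0"

```text
t: 1.35
tcp_pos: [0.444, -0.2158, 0.2703]
tool_rot: [-2.433, -1.987, 0.001]
wrist_force: [0.6, 0.2, 0.6]
grip_width: 0.0868
grip_force: 0.0
```

Request:
play_rows:
  increments: "0.6 1 0 0 0 1 0;0.6 1 0 0 0 1 0;0 1 0 0 0 1 0;0 1 0 0 0 1 0;0 1 0 0 0 1 0"

```text
t: 1.98
tcp_pos: [0.4913, -0.0156, 0.2704]
tool_rot: [1.835, 2.55, -0.001]
wrist_force: [-0.4, 0.0, -0.4]
grip_width: 0.0869
grip_force: 0.0
```

Request:
play_rows:
  increments: "0 1 0 0 0 1 0;0 1 0 0 0 1 0;0 1 0 0 0 1 0;0 1 0 0 0 1 0;0 1 0 0 0 1 0"

```text
t: 2.6
tcp_pos: [0.4912, 0.1842, 0.2706]
tool_rot: [1.112, 2.937, -0.001]
wrist_force: [0.6, -0.5, -0.5]
grip_width: 0.0871
grip_force: 0.0
```

Request:
play_rows:
  increments: "0 1 0 0 0 1 0;0 1 0 0 0 1 0;0 1 0 0 0 1 0;0 1 0 0 0 1 0;0 0 0 0 0 1 0"

```text
t: 3.22
tcp_pos: [0.4891, 0.3471, 0.2703]
tool_rot: [-0.304, -3.125, -0.004]
wrist_force: [-0.5, -0.6, 0.6]
grip_width: 0.0866
grip_force: 0.0
```

Request:
play_rows:
  increments: "-0.25 0.27 -0.4 0 0 1 0;-0.25 0.28 -0.4 0 0 1 0;0 0 -1 0 0 1 0;0 0 -0.7 0 0 0.1 0;0 0 0 0 0 0 0"

```text
t: 3.85
tcp_pos: [0.4703, 0.3635, 0.1685]
tool_rot: [0.189, -3.132, 0.004]
wrist_force: [0.9, -0.4, 1.3]
grip_width: 0.087
grip_force: 0.0
```

```bash
python3 - <<'E'
from h import *
s=observe();print(s["t"],s["tcp_pos"].round(4),s["tool_rot"].round(3),s["joints"].round(2))
for n in("scene","top"):
    im=imaging.capture(n)[:,:,::-1]; cv2.imwrite(f"pics/{n}1.png",im)
t=cv2.imread("pics/top1.png");q=cv2.imread("pics/scene1.png")
c=lambda i,x,y:cv2.resize(i[y:y+90,x:x+100],None,fx=4,fy=4,interpolation=cv2.INTER_CUBIC)
cv2.imwrite("pics/crop2.png",np.hstack([c(t,85,190),c(q,315,190)]))
E
```

```text
3.85 [0.4703 0.3635 0.1685] [ 0.189 -3.132  0.004] [ 0.14  0.43 -1.07  1.63  0.39  1.31  0.7 ]
```

View pics/crop2.png

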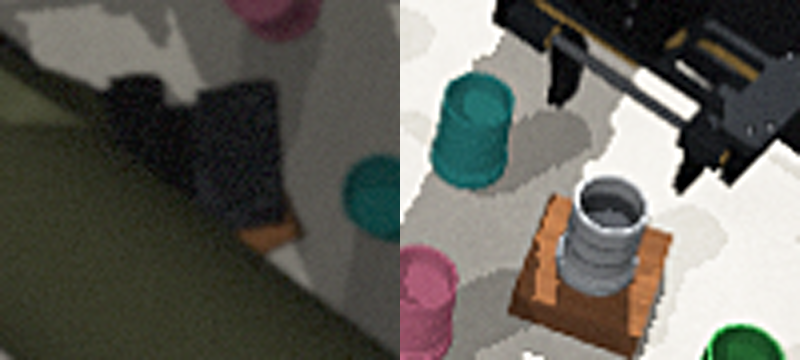

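The fingers straddle the funnel above the rest, with turquoise and green clear on either side. I'm going down.

Request:
play_rows:
  increments: "-0.03 0.14 -0.7 0 0 0 0;0 0 -0.7 0 0 0 0;0 0 -0.7 0 0 0 0;0 0 -0.6 0 0 0 0;0 0 0 0 0 0 0"

```text
t: 4.58
tcp_pos: [0.4704, 0.3701, 0.0626]
tool_rot: [0.188, -3.135, 0.001]
wrist_force: [-0.1, -1.5, 0.3]
grip_width: 0.087
grip_force: 0.0
```

Request:
play_rows:
  increments: "0 0 0 0 0 0 1;0 0 0 0 0 0 1;0 0 0 0 0 0 1;0 0 0 0 0 0 1;0 0 0 0 0 0 1"
  squeeze: 20

```text
t: 5.2
tcp_pos: [0.4707, 0.3701, 0.0628]
tool_rot: [-0.188, 3.136, -0.001]
wrist_force: [-0.8, -1.4, 2.0]
grip_width: 0.0496
grip_force: 20.0
```

Request:
play_rows:
  increments: "0 0 0.4 0 0 0 1;0 0 0.8 0 0 0 1;0 0 0.8 0 0 0 1;0 0 0.8 0 0 0 1;0 0 0.6 0 0 0 1"

```text
t: 5.82
tcp_pos: [0.4704, 0.3709, 0.2008]
tool_rot: [-0.189, 3.135, 0.002]
wrist_force: [0.2, 0.1, -2.6]
grip_width: 0.0494
grip_force: 20.0
```

Request:
play_rows:
  increments: "0 -0.8 0 0 0 0 1;0 -0.9 0 0 0 0 1;0 -0.9 0 0 0 0 1;0 -0.9 0 0 0 0 1;0 -0.9 0 0 0 0 1"

```text
t: 6.45
tcp_pos: [0.4701, 0.1936, 0.199]
tool_rot: [-0.19, 3.136, -0.0]
wrist_force: [-0.5, 0.3, -1.7]
grip_width: 0.0493
grip_force: 20.0
```

Request:
play_rows:
  increments: "0 -0.9 0 0 0 0 1;0 -0.8 0 0 0 0 1;0 -0.4 0 0 0 0 1;0 0 0 0 0 0 1"

```text
t: 6.95
tcp_pos: [0.4705, 0.1093, 0.1989]
tool_rot: [-0.184, 3.136, -0.002]
wrist_force: [-0.1, 0.2, -1.2]
grip_width: 0.0495
grip_force: 20.0
```

```bash
python3 - <<'E'
from h import *
s=observe();print(s["t"],s["tcp_pos"].round(4),s["tool_rot"].round(3),s["joints"].round(2),s["wrist_force"].round(1),s["grip_width"])
for n in("scene","top"):
    im=imaging.capture(n)[:,:,::-1]; cv2.imwrite(f"pics/{n}2.png",im)
t=cv2.imread("pics/top2.png");q=cv2.imread("pics/scene2.png")
c=lambda i,x,y:cv2.resize(i[y:y+110,x:x+100],None,fx=4,fy=4,interpolation=cv2.INTER_CUBIC)
cv2.imwrite("pics/crop3.png",np.hstack([c(t,190,180),c(q,250,120)]))
E
```

```text
6.95 [0.4705 0.1093 0.1989] [-1.840e-01  3.136e+00 -2.000e-03] [ 0.83  0.03 -1.11  1.85  0.03  1.28  1.4 ] [-0.1  0.2 -1.2] 0.049469809989651295
```

View pics/crop3.png

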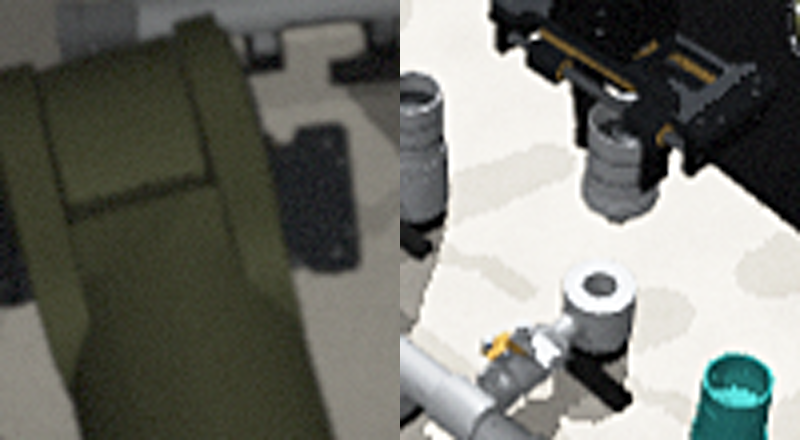

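Scene view: the funnel hangs upright in the fingers, with its flange bottom at about scene (305,175). The port hole is at (300,191). I'm measuring both in this one view, so the calibration bias cancels.

```bash
python3 - <<'E'
from h import *
q=cv2.cvtColor(cv2.imread("pics/scene2.png"),cv2.COLOR_BGR2GRAY)
a=np.linspace(0,2*np.pi,73)
circ=lambda c,r,z:proj("scene",np.c_[c[0]+r*np.cos(a),c[1]+r*np.sin(a),0*a+z])
ext=lambda p:(p[:,0].min(),p[:,0].max(),p[:,1].min(),p[:,1].max())
f=(.4705,.1093); zs=.1989-.0328
print("flange bot/top pred",ext(circ(f,.028,zs)),ext(circ(f,.028,zs+.012)),"cup top",ext(circ(f,.025,zs+.072)))
p=(.4735,.102)
print("port rim",ext(circ(p,.028,.066)),"hole",ext(circ(p,.013,.066)),"c",proj("scene",[*p,.066]))
print("rows");
for y in range(160,180): print(y,q[y,288:322].tolist())
print("hole")
for y in range(184,199): print(y,q[y,288:313].tolist())
for u in((299,191),(300,191),(299,192)): print(plane("scene",u,.066))
E
```

```text
flange bot/top pred (np.float64(294.7), np.float64(314.6), np.float64(161.0), np.float64(175.2)) (np.float64(294.9), np.float64(314.9), np.float64(158.0), np.float64(172.2)) cup top (np.float64(296.9), np.float64(315.4), np.float64(143.1), np.float64(155.7))
port rim (np.float64(291.1), np.float64(309.7), np.float64(183.5), np.float64(197.5)) hole (np.float64(296.1), np.float64(304.7), np.float64(187.2), np.float64(193.7)) c [[300.4 190.4]]
rows
160 [229, 230, 231, 229, 225, 234, 247, 255, 168, 92, 107, 117, 105, 101, 102, 97, 96, 96, 98, 96, 101, 91, 29, 0, 5, 9, 3, 2, 0, 210, 254, 255, 150, 19]
161 [228, 229, 230, 228, 225, 236, 247, 255, 165, 98, 107, 114, 116, 116, 102, 84, 82, 82, 82, 78, 90, 63, 21, 12, 11, 7, 0, 3, 0, 240, 255, 255, 104, 13]
162 [229, 229, 229, 228, 226, 235, 249, 254, 141, 89, 107, 117, 117, 112, 114, 112, 118, 110, 114, 110, 111, 87, 26, 0, 10, 13, 15, 0, 0, 255, 254, 255, 130, 22]
163 [227, 226, 228, 226, 233, 245, 252, 222, 114, 89, 94, 104, 112, 117, 117, 113, 110, 109, 111, 108, 106, 72, 27, 0, 14, 11, 4, 0, 0, 255, 251, 254, 216, 92]
164 [228, 228, 225,
[... 3995 characters left out ...]
[245, 253, 207, 118, 231, 254, 247, 248, 255, 245, 227, 186, 210, 217, 223, 255, 251, 249, 254, 254, 152, 221, 232, 229, 230]
195 [246, 254, 213, 105, 118, 231, 255, 251, 249, 253, 255, 251, 255, 255, 255, 252, 250, 255, 250, 193, 107, 225, 237, 230, 229]
196 [245, 254, 201, 105, 80, 129, 222, 244, 253, 254, 253, 252, 254, 253, 254, 255, 255, 255, 166, 68, 79, 227, 234, 231, 230]
197 [245, 254, 174, 89, 97, 97, 103, 157, 227, 242, 240, 249, 244, 245, 246, 245, 240, 152, 76, 68, 116, 231, 233, 228, 226]
198 [247, 253, 204, 170, 123, 114, 112, 104, 96, 109, 130, 179, 155, 146, 146, 97, 73, 81, 83, 65, 142, 237, 235, 229, 227]
[0.4784 0.1012 0.066 ]
[0.476  0.1031 0.066 ]
[0.481  0.1043 0.066 ]
```

Request:
play_rows:
  increments: "0.11 -0.2 -0.5 0 0 0 1;0 0 -0.6 0 0 0 1;0 0 -0.6 0 0 0 1;0 0 0 0 0 0 1;0 0 0 0 0 0 1"

```text
t: 7.68
tcp_pos: [0.4754, 0.1036, 0.1315]
tool_rot: [-0.191, 3.135, 0.001]
wrist_force: [-0.2, 0.2, -2.0]
grip_width: 0.0492
grip_force: 20.0
```

```bash
cat > chk.py <<'E'
from h import *
import sys
n=sys.argv[1]
s=observe();print(s["t"],s["tcp_pos"].round(4),s["tool_rot"].round(3),s["wrist_force"].round(1),s["grip_width"])
q=imaging.capture("scene")[:,:,::-1]; cv2.imwrite(f"pics/scene{n}.png",q)
cv2.imwrite(f"pics/crop{n}.png",cv2.resize(q[130:230,250:350],None,fx=6,fy=6,interpolation=cv2.INTER_CUBIC))
a=np.linspace(0,2*np.pi,73)
circ=lambda c,r,z:proj("scene",np.c_[c[0]+r*np.cos(a),c[1]+r*np.sin(a),0*a+z])
ext=lambda p:(p[:,0].min(),p[:,0].max(),p[:,1].min(),p[:,1].max())
f=s["tcp_pos"][:2]; zs=s["tcp_pos"][2]-.0328
print("flange bot/top pred",ext(circ(f,.028,zs)),ext(circ(f,.028,zs+.012)))
E
python3 chk.py 4
```

```text
7.675 [0.4754 0.1036 0.1315] [-1.910e-01  3.135e+00  1.000e-03] [-0.2  0.2 -2. ] 0.04917164483065678
flange bot/top pred (np.float64(291.3), np.float64(310.3), np.float64(176.8), np.float64(190.8)) (np.float64(291.5), np.float64(310.6), np.float64(174.0), np.float64(188.0))
```

View pics/crop4.png

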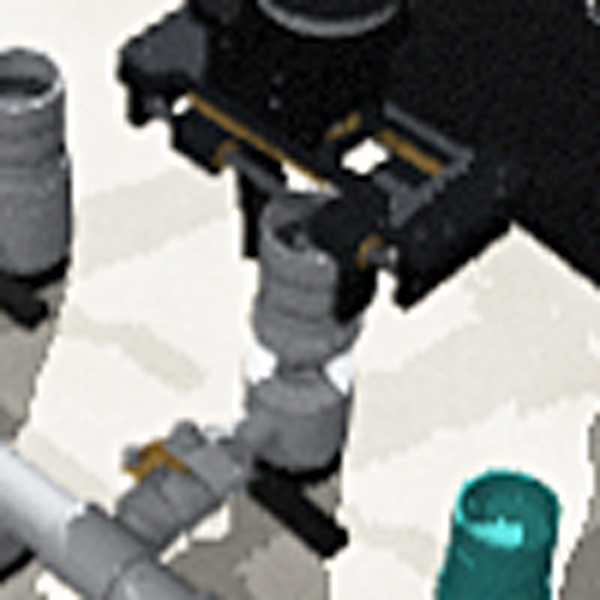

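Scene crop: the funnel hangs just above the port, and its flange centre (u≈301) is slightly right of the port's (u≈299.7). I'm shifting about 2 mm to −y, then going down slowly while watching the force.

Request:
play_rows:
  increments: "0 -0.05 0 0 0 0 1;0 0 -0.15 0 0 0 1;0 0 -0.15 0 0 0 1;0 0 -0.15 0 0 0 1;0 0 0 0 0 0 1"

```text
t: 8.35
tcp_pos: [0.4743, 0.1003, 0.1119]
tool_rot: [0.188, -3.135, -0.001]
wrist_force: [0.0, -0.2, -2.8]
grip_width: 0.0492
grip_force: 20.0
```

Request:
play_rows:
  increments: "0 0 -0.08 0 0 0 1;0 0 -0.08 0 0 0 1;0 0 0 0 0 0 1"

```text
t: 8.72
tcp_pos: [0.4747, 0.1004, 0.1059]
tool_rot: [0.188, -3.136, -0.0]
wrist_force: [-0.4, -0.1, -2.7]
grip_width: 0.0491
grip_force: 20.0
```

```bash
python3 chk.py 5
```

```text
8.725 [0.4747 0.1004 0.1059] [ 0.188 -3.136 -0.   ] [-0.4 -0.1 -2.7] 0.04909277753764417
flange bot/top pred (np.float64(290.5), np.float64(309.2), np.float64(181.8), np.float64(195.8)) (np.float64(290.6), np.float64(309.5), np.float64(179.1), np.float64(193.1))
```

View pics/crop5.png

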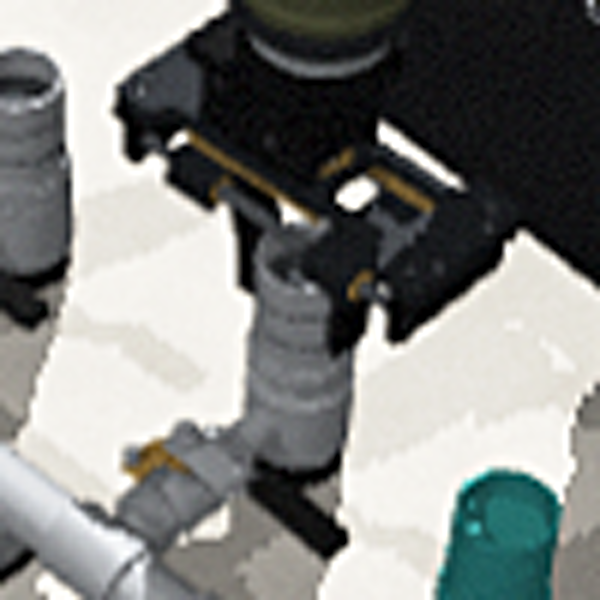

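The flange and the port cup now line up (both edges at crop x≈247 and 353). I'm lowering until there is contact.

Request:
play_rows:
  increments: "0 0 -0.08 0 0 0 1;0 0 -0.06 0 0 0 1;0 0 0 0 0 0 1"

```text
t: 9.15
tcp_pos: [0.475, 0.1007, 0.1005]
tool_rot: [-0.189, 3.136, 0.001]
wrist_force: [1.4, 1.5, -3.1]
grip_width: 0.0496
grip_force: 20.0
```

Request:
play_rows:
  increments: "0.015 0.015 -0.03 0 0 0 1;0 0 -0.03 0 0 0 1;0 0 0 0 0 0 1"

```text
t: 9.52
tcp_pos: [0.4755, 0.1011, 0.0988]
tool_rot: [0.188, -3.136, 0.0]
wrist_force: [-1.5, -0.5, 5.9]
grip_width: 0.0493
grip_force: 20.0
```

Request:
play_rows:
  increments: "0 0 0 0 0 0 0.3;0 0 0 0 0 0 0;0 0 0 0 0 0 0;0 0 0 0 0 0 0;0 0 0 0 0 0 0"

```text
t: 10.15
tcp_pos: [0.4755, 0.1009, 0.0982]
tool_rot: [-0.188, 3.136, 0.0]
wrist_force: [0.2, -1.0, -0.4]
grip_width: 0.0852
grip_force: 0.0
```

Request:
play_rows:
  increments: "0 0 0.2 0 0 0 0;0 0 0.5 0 0 0 0;0 0 0.8 0 0 0 0;0 0 0.8 0 0 0 0;0 0 0.5 0 0 0 0"

```text
t: 10.78
tcp_pos: [0.4765, 0.1015, 0.2133]
tool_rot: [-0.189, 3.132, -0.001]
wrist_force: [1.0, 0.1, -0.8]
grip_width: 0.0871
grip_force: 0.0
```

```bash
python3 chk.py 6
```

```text
10.775 [0.4765 0.1015 0.2133] [-1.890e-01  3.132e+00 -1.000e-03] [ 1.   0.1 -0.8] 0.08714145831317381
flange bot/top pred (np.float64(291.5), np.float64(311.5), np.float64(156.8), np.float64(170.9)) (np.float64(291.7), np.float64(311.8), np.float64(153.8), np.float64(167.9))
```

View pics/crop6.png

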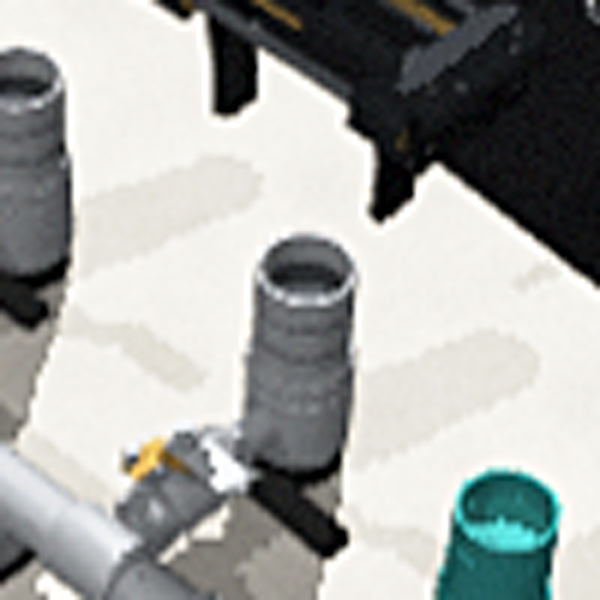

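Scene: the funnel stands upright and flush in the port, and the lever hasn't moved (sleeve around scene (300,216)). Next I close the fingers and go behind the lever.

Request:
play_rows:
  increments: "0 0.6 0 0 0 -0.8 1;0.6 0.6 0 0 0 0 1;0.6 0.6 0 0 0 0 1;0.05 0.4 0 0 0 0 1;0 0 0 0 0 0 1"
  squeeze: 20

```text
t: 11.45
tcp_pos: [0.5251, 0.1907, 0.2106]
tool_rot: [0.061, -3.141, -0.003]
wrist_force: [-0.2, -0.6, 0.3]
grip_width: 0.0449
grip_force: 0.0
```

Request:
play_rows:
  increments: "0 0 -0.7 0 0 0 1;0 0 -0.8 0 0 0 1;0 0 -0.8 0 0 0 1;0 0 -0.8 0 0 0 1;0 0 0 0 0 0 1"

```text
t: 12.08
tcp_pos: [0.5239, 0.1868, 0.0847]
tool_rot: [0.055, -3.137, 0.003]
wrist_force: [0.4, 0.3, -0.1]
grip_width: 0.0017
grip_force: 0.0
```

```bash
python3 - <<'E'
from h import *
s=observe();print(s["t"],s["tcp_pos"].round(4),s["tool_rot"].round(3),s["joints"].round(2),s["wrist_force"].round(1),s["grip_width"])
print("sleeve scene",[plane("scene",(250+x/6,130+y/6),.1055) for x,y in((255,480),(345,540))])
E
sed -i 's/q\[130:230,250:350\]/q[130:230,240:340]/' chk.py; python3 chk.py 7
```

```text
12.075 [0.5239 0.1868 0.0847] [ 5.500e-02 -3.137e+00  3.000e-03] [ 0.49  0.44 -1.06  1.82  0.42  1.14  0.9 ] [ 0.4  0.3 -0.1] 0.0017333156046912507
sleeve scene [array([0.5625, 0.169 , 0.1055]), array([0.5528, 0.2211, 0.1055])]
12.075 [0.5239 0.1868 0.0847] [ 5.500e-02 -3.137e+00  3.000e-03] [ 0.4  0.3 -0.1] 0.0017333156046912507
flange bot/top pred (np.float64(296.3), np.float64(315.7), np.float64(211.5), np.float64(226.8)) (np.float64(296.5), np.float64(316.1), np.float64(208.9), np.float64(224.3))
```

View pics/crop7.png

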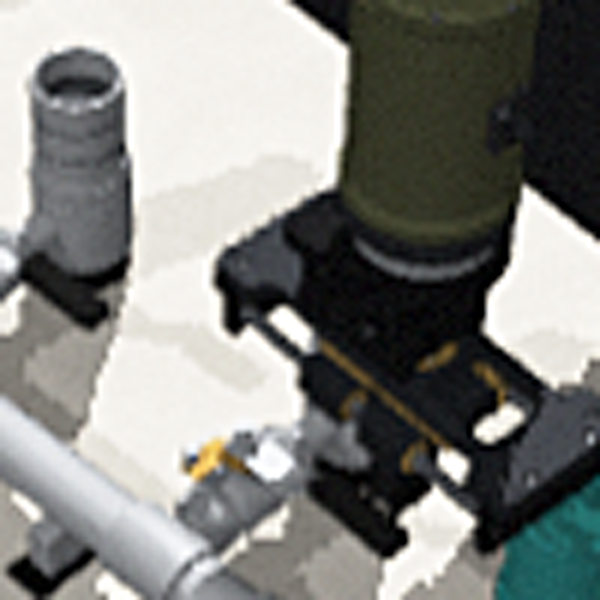

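Request:
play_rows:
  increments: "0.1 0.03 0 0 0 0 1;0.07 0 0 0 0 0 1;0.04 0 0 0 0 0 1;0.04 0 0 0 0 0 1;0 0 0 0 0 0 1"

```text
t: 12.75
tcp_pos: [0.5346, 0.1903, 0.0861]
tool_rot: [0.058, -3.139, 0.0]
wrist_force: [-4.9, -0.5, 2.4]
grip_width: 0.0003
grip_force: 2.1
```

Contact is where predicted (about 5 N). I'm working out the arc increments.

```bash
python3 - <<'E'
import numpy as np
S=np.array([.5598,.112])
def P(a): a=np.radians(a); return S+.078*np.array([np.cos(a),np.sin(a)])+.0185*np.array([-np.sin(a),np.cos(a)])
for a in range(95,2,-3): print(a,P(a).round(4),((P(a-3)-P(a))/.04).round(3))
E
```

```text
95 [0.5346 0.1881] [0.1  0.03]
92 [0.5386 0.1893] [0.102 0.025]
89 [0.5427 0.1903] [0.103 0.02 ]
86 [0.5468 0.1911] [0.104 0.014]
83 [0.5509 0.1917] [0.105 0.009]
80 [0.5551 0.192 ] [0.105 0.003]
77 [0.5593 0.1922] [ 0.105 -0.002]
74 [0.5635 0.1921] [ 0.105 -0.008]
71 [0.5677 0.1918] [ 0.104 -0.013]
68 [0.5719 0.1913] [ 0.103 -0.019]
65 [0.576  0.1905] [ 0.102 -0.024]
62 [0.5801 0.1896] [ 0.101 -0.029]
59 [0.5841 0.1884] [ 0.099 -0.034]
56 [0.5881 0.187 ] [ 0.097 -0.04 ]
53 [0.592  0.1854] [ 0.095 -0.045]
50 [0.5958 0.1836] [ 0.093 -0.05 ]
47 [0.5995 0.1817] [ 0.09  -0.054]
44 [0.6031 0.1795] [ 0.087 -0.059]
41 [0.6065 0.1771] [ 0.084 -0.063]
38 [0.6099 0.1746] [ 0.08  -0.068]
35 [0.6131 0.1719] [ 0.077 -0.072]
32 [0.6161 0.169 ] [ 0.073 -0.076]
29 [0.6191 0.166 ] [ 0.069 -0.079]
26 [0.6218 0.1628] [ 0.064 -0.083]
23 [0.6244 0.1595] [ 0.06  -0.086]
20 [0.6268 0.1561] [ 0.055 -0.089]
17 [0.629  0.1525] [ 0.051 -0.092]
14 [0.631  0.1488] [ 0.046 -0.094]
11 [0.6328 0.145 ] [ 0.041 -0.097]
8 [0.6345 0.1412] [ 0.036 -0.099]
5 [0.6359 0.1372] [ 0.03 -0.1 ]
```

Request:
play_rows:
  increments: "0.04 0 0 0 0 0 1;0.05 0 0 0 0 0 1"

```text
t: 13.0
tcp_pos: [0.5367, 0.1907, 0.0859]
tool_rot: [0.058, -3.137, 0.001]
wrist_force: [-8.3, 0.7, 5.6]
grip_width: 0.0006
grip_force: 4.4
```

Request:
play_rows:
  increments: "0.08 0.01 0.02 0 0 -0.4 1;0.08 0.01 0 0 0 -0.4 1"

```text
t: 13.25
tcp_pos: [0.5422, 0.1921, 0.0861]
tool_rot: [-0.074, -3.135, -0.0]
wrist_force: [-8.4, 0.6, 1.5]
grip_width: 0.0006
grip_force: 4.2
```

Request:
play_rows:
  increments: "0.103 0.01 0 0 0 -0.5 1;0.104 0.005 0 0 0 -0.5 1;0.105 0 0 0 0 -0.5 1;0.105 0 0 0 0 -0.5 1;0.105 -0.005 0 0 0 -0.5 1"

```text
t: 13.88
tcp_pos: [0.563, 0.1936, 0.0861]
tool_rot: [-0.482, -3.098, -0.001]
wrist_force: [-7.4, 3.4, 0.5]
grip_width: 0.0004
grip_force: 4.3
```

Request:
play_rows:
  increments: "0.105 -0.012 0 0 0 -0.5 1;0.104 -0.018 0 0 0 -0.5 1;0.103 -0.022 0 0 0 -0.5 1;0.102 -0.026 0 0 0 -0.5 1;0.101 -0.03 0 0 0 -0.5 1"

```text
t: 14.5
tcp_pos: [0.5836, 0.1896, 0.0861]
tool_rot: [-0.882, -3.009, -0.001]
wrist_force: [-9.0, 3.5, 0.8]
grip_width: 0.0005
grip_force: 4.2
```

Request:
play_rows:
  increments: "0.099 -0.036 0 0 0 -0.5 1;0.097 -0.042 0 0 0 -0.5 1;0.095 -0.047 0 0 0 -0.5 1;0.093 -0.052 0 0 0 -0.5 1;0.09 -0.056 0 0 0 -0.5 1"

```text
t: 15.12
tcp_pos: [0.6024, 0.1805, 0.086]
tool_rot: [-1.267, -2.868, 0.001]
wrist_force: [-9.0, 3.0, 1.8]
grip_width: 0.0003
grip_force: 4.1
```

Request:
play_rows:
  increments: "0.087 -0.059 0 0 0 -0.5 1;0.084 -0.063 0 0 0 -0.5 1"

```text
t: 15.38
tcp_pos: [0.6091, 0.1756, 0.086]
tool_rot: [-1.415, -2.797, 0.002]
wrist_force: [-8.7, 3.6, 2.9]
grip_width: 0.0005
grip_force: 4.0
```

Request:
play_rows:
  increments: "0.027 -0.023 0 0 0 -0.17 1;0.027 -0.023 0 0 0 -0.17 1"

```text
t: 15.62
tcp_pos: [0.6112, 0.1738, 0.086]
tool_rot: [-1.463, -2.772, 0.002]
wrist_force: [-8.8, 2.5, 3.0]
grip_width: 0.0005
grip_force: 3.9
```

Request:
play_rows:
  increments: "0.026 -0.024 0 0 0 -0.17 1;0.026 -0.024 0 0 0 -0.17 1"

```text
t: 15.88
tcp_pos: [0.6133, 0.1719, 0.086]
tool_rot: [-1.512, -2.746, 0.002]
wrist_force: [-7.9, 2.9, 1.9]
grip_width: 0.0002
grip_force: 3.8
```

Request:
play_rows:
  increments: "0.018 -0.017 0 0 0 -0.12 1;0.018 -0.017 0 0 0 -0.12 1"

```text
t: 16.12
tcp_pos: [0.6147, 0.1707, 0.086]
tool_rot: [-1.546, -2.727, 0.002]
wrist_force: [-9.0, 3.4, 3.0]
grip_width: 0.0003
grip_force: 3.8
```

Request:
play_rows:
  increments: "0.003 -0.028 0 0 0 -0.12 1;0.003 -0.028 0 0 0 -0.12 1"

```text
t: 16.38
tcp_pos: [0.6159, 0.1694, 0.0861]
tool_rot: [-1.581, -2.708, -0.002]
wrist_force: [-5.0, 5.1, -0.6]
grip_width: 0.0003
grip_force: 3.9
```

Request:
play_rows:
  increments: "0.013 -0.022 0 0 0 -0.12 1;0.013 -0.022 0 0 0 -0.12 1"

```text
t: 16.62
tcp_pos: [0.6173, 0.168, 0.0861]
tool_rot: [-1.614, -2.689, -0.004]
wrist_force: [-3.9, 6.6, -1.2]
grip_width: 0.0006
grip_force: 3.9
```

Request:
play_rows:
  increments: "0.015 -0.02 0 0 0 -0.12 1;0.015 -0.021 0 0 0 -0.12 1"

```text
t: 16.88
tcp_pos: [0.6186, 0.1665, 0.0861]
tool_rot: [-1.648, -2.668, -0.004]
wrist_force: [-4.6, 6.7, -2.5]
grip_width: 0.0006
grip_force: 3.9
```

Request:
play_rows:
  increments: "0.015 -0.021 0 0 0 -0.12 1"

```text
t: 17.0
tcp_pos: [0.6192, 0.1657, 0.0861]
tool_rot: [-1.665, -2.658, -0.004]
wrist_force: [-4.0, 6.1, -1.6]
grip_width: 0.0002
grip_force: 3.9
```

Request:
play_rows:
  increments: "0.018 -0.024 0 0 0 -0.15 1;0.018 -0.024 0 0 0 -0.15 1"

```text
t: 17.25
tcp_pos: [0.6208, 0.1639, 0.0861]
tool_rot: [-1.706, -2.631, -0.005]
wrist_force: [-3.6, 6.4, -1.7]
grip_width: 0.0003
grip_force: 3.9
```

Request:
play_rows:
  increments: "0.018 -0.025 0 0 0 -0.15 1;0.018 -0.025 0 0 0 -0.15 1"

```text
t: 17.5
tcp_pos: [0.6223, 0.1619, 0.0861]
tool_rot: [-1.747, -2.604, -0.005]
wrist_force: [-4.0, 6.2, -1.7]
grip_width: 0.0006
grip_force: 3.9
```

Request:
play_rows:
  increments: "0.017 -0.025 0 0 0 -0.15 1;0.017 -0.025 0 0 0 -0.15 1"

```text
t: 17.75
tcp_pos: [0.6237, 0.1599, 0.0861]
tool_rot: [-1.788, -2.577, -0.005]
wrist_force: [-4.1, 7.1, -2.9]
grip_width: 0.0005
grip_force: 3.8
```

Request:
play_rows:
  increments: "0.016 -0.025 0 0 0 -0.15 1;0.016 -0.025 0 0 0 -0.15 1"

```text
t: 18.0
tcp_pos: [0.6251, 0.158, 0.0861]
tool_rot: [-1.828, -2.548, -0.005]
wrist_force: [-3.0, 7.1, -2.8]
grip_width: 0.0004
grip_force: 3.8
```

Request:
play_rows:
  increments: "0.016 -0.026 0 0 0 -0.15 1;0.016 -0.026 0 0 0 -0.15 1"

```text
t: 18.25
tcp_pos: [0.6264, 0.1558, 0.0861]
tool_rot: [-1.868, -2.519, -0.005]
wrist_force: [-4.6, 6.9, -1.5]
grip_width: 0.0002
grip_force: 3.8
```

Request:
play_rows:
  increments: "0.015 -0.027 0 0 0 -0.15 1;0.015 -0.027 0 0 0 -0.15 1"

```text
t: 18.5
tcp_pos: [0.6277, 0.1538, 0.0862]
tool_rot: [-1.908, -2.49, -0.005]
wrist_force: [-2.8, 7.0, -2.2]
grip_width: 0.0005
grip_force: 3.8
```

Request:
play_rows:
  increments: "0.014 -0.027 0 0 0 -0.15 1;0.014 -0.027 0 0 0 -0.15 1"

```text
t: 18.75
tcp_pos: [0.6289, 0.1517, 0.0861]
tool_rot: [-1.946, -2.459, -0.005]
wrist_force: [-4.4, 6.7, -2.8]
grip_width: 0.0003
grip_force: 3.7
```

Request:
play_rows:
  increments: "0.013 -0.027 0 0 0 -0.15 1;0.013 -0.027 0 0 0 -0.15 1"

```text
t: 19.0
tcp_pos: [0.63, 0.1494, 0.0861]
tool_rot: [-1.985, -2.428, -0.005]
wrist_force: [-4.0, 6.5, -2.5]
grip_width: 0.0002
grip_force: 3.7
```

Request:
play_rows:
  increments: "0.012 -0.027 0 0 0 -0.15 1;0.012 -0.027 0 0 0 -0.15 1"

```text
t: 19.25
tcp_pos: [0.631, 0.1473, 0.0861]
tool_rot: [-2.023, -2.397, -0.005]
wrist_force: [-2.1, 7.1, -2.3]
grip_width: 0.0004
grip_force: 3.7
```

Request:
play_rows:
  increments: "0.012 -0.028 0 0 0 -0.15 1;0.012 -0.028 0 0 0 -0.15 1"

```text
t: 19.5
tcp_pos: [0.6321, 0.1451, 0.0861]
tool_rot: [-2.06, -2.365, -0.005]
wrist_force: [-2.7, 6.9, -2.5]
grip_width: 0.0003
grip_force: 3.6
```

Request:
play_rows:
  increments: "0.011 -0.028 0 0 0 -0.15 1;0.011 -0.028 0 0 0 -0.15 1"

```text
t: 19.75
tcp_pos: [0.633, 0.1429, 0.0861]
tool_rot: [-2.097, -2.332, -0.005]
wrist_force: [-3.2, 7.3, -2.5]
grip_width: 0.0007
grip_force: 3.8
```

Request:
play_rows:
  increments: "0.01 -0.028 0 0 0 -0.15 1;0.01 -0.028 0 0 0 -0.15 1"

```text
t: 20.0
tcp_pos: [0.6337, 0.1416, 0.0861]
tool_rot: [-2.132, -2.299, -0.006]
wrist_force: [-2.1, 9.3, -3.8]
grip_width: 0.0006
grip_force: 4.7
```

The tool moved less than commanded and the force rose: this looks like the stop. One small confirming push.

Request:
play_rows:
  increments: "0.003 -0.025 0 0 0 0 1"

```text
t: 20.12
tcp_pos: [0.6338, 0.1411, 0.0862]
tool_rot: [-2.131, -2.3, -0.007]
wrist_force: [-2.2, 10.1, -4.3]
grip_width: 0.0003
grip_force: 5.1
```

Request:
play_rows:
  increments: "0.002 -0.03 0 0 0 0 1;0 0 0 0 0 0 1"

```text
t: 20.38
tcp_pos: [0.6339, 0.1406, 0.0862]
tool_rot: [-2.13, -2.3, -0.008]
wrist_force: [-2.2, 10.1, -3.6]
grip_width: 0.0005
grip_force: 5.3
```

Request:
play_rows:
  increments: "0.002 -0.03 0 0 0 0 1;0 0 0 0 0 0 1"

```text
t: 20.62
tcp_pos: [0.6339, 0.1403, 0.0862]
tool_rot: [-2.129, -2.3, -0.01]
wrist_force: [-2.3, 11.1, -3.9]
grip_width: 0.0005
grip_force: 5.8
```

Request:
play_rows:
  increments: "0.002 -0.03 0 0 0 0 1;0 0 0 0 0 0 1;0 0 0 0 0 0 1"

```text
t: 21.0
tcp_pos: [0.634, 0.1398, 0.0862]
tool_rot: [-2.128, -2.3, -0.011]
wrist_force: [-1.1, 12.6, -4.3]
grip_width: 0.0007
grip_force: 6.4
```

It is firmly on the stop: 12.6 N against about 7.5 N in free turning, with hardly any motion. I'm backing straight off, then up.

Request:
play_rows:
  increments: "-0.01 0.1 0 0 0 0 1;-0.03 0.25 0 0 0 0 1;-0.03 0.4 0 0 0 0 1;0 0 0.8 0 0 0 1;0 0.3 1 0 0 0 1"

```text
t: 21.62
tcp_pos: [0.6329, 0.1724, 0.1589]
tool_rot: [2.142, 2.298, -0.003]
wrist_force: [0.8, -0.1, -0.2]
grip_width: 0.0004
grip_force: 0.0
```

Request:
play_rows:
  increments: "0 1 0.8 0 0 0 1;0 1 0.3 0 0 0 1;0 1 0 0 0 0 1;0 0 0 0 0 0 1;0 0 0 0 0 0 1"

```text
t: 22.25
tcp_pos: [0.6332, 0.2929, 0.2028]
tool_rot: [2.14, 2.299, -0.001]
wrist_force: [-0.2, -0.6, -0.9]
grip_width: 0.0004
grip_force: 0.0
```

```bash
python3 chk.py 8
```

```text
22.25 [0.6332 0.2929 0.2028] [ 2.140e+00  2.299e+00 -1.000e-03] [-0.2 -0.6 -0.9] 0.0004256416908423753
flange bot/top pred (np.float64(292.3), np.float64(315.2), np.float64(229.1), np.float64(247.9)) (np.float64(292.5), np.float64(315.6), np.float64(226.2), np.float64(245.1))
```

View pics/crop8.png

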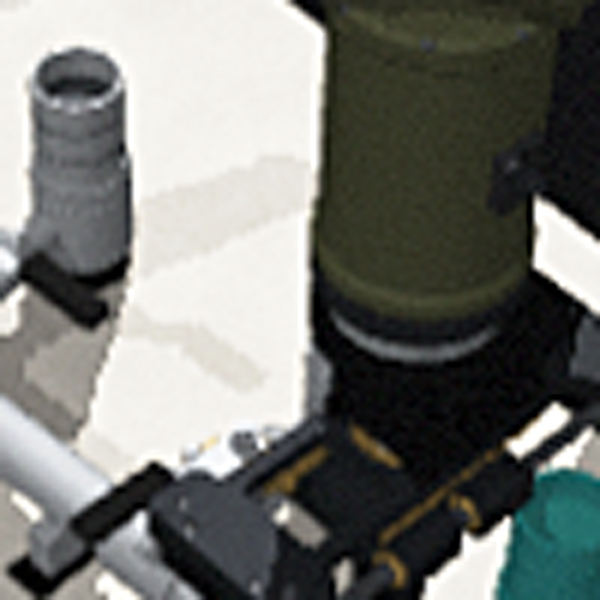

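The sleeve now lies over the header (scene about (260,213)), so the lever is open. The other station is unchanged and the arm is clear of everything.

```bash
python3 -c "from station import job_done;print(job_done())"
```

```text
the job is handed in; nothing more can be done
None
```

I seated the funnel in the empty port and released it, pushed that port's lever to its open stop (12.6 N there, about 8–10 N while turning), and handed the job in; the final picture didn't show the funnel (hidden by the arm), and no verdict came back.

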